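# Tip the washed hair rollers back into their compartment

## Task

The three thick hair rollers in the metal scoop are washed and go back in the storage box: lift the scoop by its handle and tip all three into the compartment that already holds a roller of that size, letting none fall into the other compartments and not touching the rollers with the fingers. Set the empty scoop back down flat on the desk, shut the box's lid fully, and leave the mug and the white pot where they are.

Things in the scene. Friction and masses are not known exactly. Their poses are not given: they have to be found in the camera images.
- scoop_grip (a point): Grasp point of the scoop: middle of its black handle bar, 14 mm wide (x), 20 mm tall, 88 mm long (y: from 52 mm behind this point to 36 mm ahead), level, 88 mm above the desk, free on both sides; a post joins its rear end to the rear wall. Axes: +y towards the open nose, z up.
- scoop: Loose aluminium scoop, about 160 g, 84 mm wide (78 inside), 120 mm long; origin on its underside, 12 mm ahead of and 88 mm below scoop_grip, same axes. Walls 3 mm thick, 30 mm high at the sides, 34 at the rear, none at the nose. The floor is flat for 73 mm, then rises at 12 degrees to the nose: rollers stay in when level and roll out when it is tipped nose-down 30 to 40 degrees.
- scoop_nose (a point): Middle of the lower edge of the scoop's open nose (edge 84 mm wide, 3 mm thick); 74 mm ahead of (+y) and 78.5 mm below scoop_grip. Axes as scoop_grip.
- roller_1: thick black ribbed hair roller, a cylinder 22 mm thick and 66 mm long, 18 g, that rolls freely; origin at its centre, x along its axis. Starts in the scoop, across it, rearmost.
- roller_2: thick black ribbed hair roller, a cylinder 22 mm thick and 66 mm long, 18 g, that rolls freely; origin at its centre, x along its axis. Starts in the scoop, across it, in the middle.
- roller_3: thick black ribbed hair roller, a cylinder 22 mm thick and 66 mm long, 18 g, that rolls freely; origin at its centre, x along its axis. Starts in the scoop, across it, nearest the nose.
- roller_4: thick black ribbed hair roller, a cylinder 22 mm thick and 66 mm long, 18 g, that rolls freely; origin at its centre, x along its axis. Same as the other three, but already in the storage box: it marks their compartment.
- case: Storage box: grey case on 10 mm rubber feet, fixed, 115 mm (x) by 275 mm (y), origin under its centre on the desk, z up, +x towards the lid's hinge. It holds three light grey tubs in a row along y, whose order varies: these are the compartments, their floor centres 89.5 mm apart, with a 5.5 mm divider between.
- cell_rollers (a point): Centre of the inner floor of the compartment that holds roller_4 (the one to fill). Each compartment is 104 mm (x) by 84 mm (y) inside and 46 mm deep; its floor is 15 mm and its rim 61 mm above the desk. Axes as the case.
- cell_slim (a point): Centre of the inner floor of the compartment that holds two slim rollers, 12 mm thick and 80 mm long; same size and axes as cell_rollers.
- cell_clip (a point): Centre of the inner floor of the compartment that holds two steel hair clips 92 mm long; same size and axes as cell_rollers.
- lid (a joint): Angle of the box's lid: 0 shut; 1.75 to 1.95 at the start (open, leaning back past vertical, away from the robot). Stiff hinge: it stays wherever it is left; 1 to 2 N at its free edge move it. Clear pane in a grey frame, 122 mm from hinge to free edge, 279 mm wide, 6 mm thick, with a tab 60 mm wide reaching 12 mm beyond the free edge at its middle.
- lid_hinge (a point): Middle of the lid's hinge axis, 62 mm above the desk, 61.5 mm on the +x side of the box's middle; turns with the lid: -x points from the hinge to the free edge, z out of the lid's outer face, y along the hinge axis.
- lid_edge (a point): Middle of the lid's free edge, on its outer face (the upper face once shut): 121.5 mm from the hinge axis, 68 mm above the desk when shut. Axes as lid_hinge.
- mug: Bystander: white mug, 97 mm tall, 78 mm wide plus handle, origin under its centre.
- pomade_a: Bystander: white round lidded pot, 90 mm wide, 32 mm tall, origin under its centre.
Mind the look-alikes: they are no part of the job. What is shaped like the roller_4 but purple is not meant.

How it is judged:
On the way, in this order (a step that is already met when the one before it is completed fails the run):
1. the scoop is lifted at least 30 mm off the desk with all three rollers still in it (height (world z) of scoop_grip above 0.118 m and x of roller_1 in the frame of scoop_grip between -0.04 and 0.04 m and y of roller_1 in the frame of scoop_grip between -0.05 and 0.05 m and z of roller_1 in the frame of scoop_grip between -0.095 and -0.035 m and x of roller_2 in the frame of scoop_grip between -0.04 and 0.04 m and y of roller_2 in the frame of scoop_grip between -0.05 and 0.05 m and z of roller_2 in the frame of scoop_grip between -0.095 and -0.035 m and x of roller_3 in the frame of scoop_grip between -0.04 and 0.04 m and y of roller_3 in the frame of scoop_grip between -0.05 and 0.05 m and z of roller_3 in the frame of scoop_grip between -0.095 and -0.035 m), for 0.2 s.
2. all three rollers are in the compartment that holds roller_4, below its rim (x of roller_1 in the frame of cell_rollers between -0.052 and 0.052 m and y of roller_1 in the frame of cell_rollers between -0.042 and 0.042 m and z of each of roller_1, roller_2, roller_3 in the frame of cell_rollers below 0.046 m and x of roller_2 in the frame of cell_rollers between -0.052 and 0.052 m and y of roller_2 in the frame of cell_rollers between -0.042 and 0.042 m and x of roller_3 in the frame of cell_rollers between -0.052 and 0.052 m and y of roller_3 in the frame of cell_rollers between -0.042 and 0.042 m), for 0.2 s.
At the end, for the whole second after the job is handed in: All three rollers and roller_4 lie in that compartment, centres below its rim, at rest; the lid is shut to within 0.05 rad; the empty scoop stands flat on the desk (handle bar at 80 to 92 mm height, tilt under 0.08 rad) (all of step 2 and x of roller_4 in the frame of cell_rollers between -0.052 and 0.052 m and y of roller_4 in the frame of cell_rollers between -0.042 and 0.042 m and z of roller_4 in the frame of cell_rollers below 0.046 m and value of joint lid below 0.05 rad and height (world z) of scoop_grip between 0.08 and 0.092 m and angle between scoop_grip's own z axis and vertical below 0.08 rad and linear speed of each of roller_1, roller_2, roller_3 below 0.03 m/s); the robot touches nothing.
It fails at once if a thick roller falls into another compartment ((x of roller_1 in the frame of cell_slim between -0.052 and 0.052 m and y of roller_1 in the frame of cell_slim between -0.042 and 0.042 m and z of roller_1 in the frame of cell_slim below 0.036 m) or (x of roller_1 in the frame of cell_clip between -0.052 and 0.052 m and y of roller_1 in the frame of cell_clip between -0.042 and 0.042 m and z of roller_1 in the frame of cell_clip below 0.036 m) or (x of roller_2 in the frame of cell_slim between -0.052 and 0.052 m and y of roller_2 in the frame of cell_slim between -0.042 and 0.042 m and z of roller_2 in the frame of cell_slim below 0.036 m) or (x of roller_2 in the frame of cell_clip between -0.052 and 0.052 m and y of roller_2 in the frame of cell_clip between -0.042 and 0.042 m and z of roller_2 in the frame of cell_clip below 0.036 m) or (x of roller_3 in the frame of cell_slim between -0.052 and 0.052 m and y of roller_3 in the frame of cell_slim between -0.042 and 0.042 m and z of roller_3 in the frame of cell_slim below 0.036 m) or (x of roller_3 in the frame of cell_clip between -0.052 and 0.052 m and y of roller_3 in the frame of cell_clip between -0.042 and 0.042 m and z of roller_3 in the frame of cell_clip below 0.036 m)).
It fails at once if the fingers touch one of the three rollers (contact force between the fingers and roller_1 above 0.5 N or contact force between the fingers and roller_2 above 0.5 N or contact force between the fingers and roller_3 above 0.5 N).
It fails at once if the mug or the pot is pushed more than 30 mm (distance of any of mug, pomade_a from where it was at the start of the episode above 0.03 m).
It also fails if it takes over 64 s, if anything falls off the work surface, if the arm or the gripper's body presses on something with over 40 N, if the wrist force passes 120 N, or if a joint passes its speed limit or range.

## Robot

A 6-joint arm with a two-finger parallel gripper is mounted at the origin on a cart in front of the work surface, level with it; the furniture and walls round the work are solid. World frame = base frame: x ahead of the robot, y to its left, z up, the work surface at z = 0. Lengths are in m, angles in rad, forces in N, time in s.
With the tool pointing down it reaches from about 0.35 to 0.975 m from the base axis. Payload 4.9 kg.
Tool frame: the origin (TCP) lies between the finger pads; the fingertips stand 22 mm ahead of it and the grasp point (between the pads) lies 3 mm ahead of it; z points along the fingers, y is the line along which they close (so a half turn about z gives the same grasp; the last joint's range is limited). The gripper opens to 85 mm and grips with 20 to 120 N. Pads are 22 mm wide; open, the fingers measure 114 mm over their backs; the gripper's body (76 mm by 85 mm) begins 54 mm behind the grasp point. The pads swing forward as they close: fully open they stand 13 mm farther back than shut.
Start: joints at [-1.417, 0.053, 1.613, -0, 1.476, -0.119], TCP at [0.168, -0.602, 0.253] pointing down, gripper open.
Joint ranges: [-3.01, 3.01], [-1.01, 2.22], [0.06, 2.58], [-1.02, 4.17], [0.09, 2.62], [-3.14, 3.14]. Speed limits (rad/s): [2.57, 2.57, 3.14, 3.14, 3.14, 3.14].

## Interface

Orientations are given as a unit quaternion [w, x, y, z].
In Python, from plant import state, grab_frame, get_calibration, job_done, recognise, regions_of gives the robot as it stands.
- The arm moves only by the tool apply_moves, never from a script. Its argument "targets" is a list of rows, each an object with "translation": the shift along the tool's x, y, z normalised to -1 to 1, where 1 is 100 mm, a list of three; "twist": the turn about the tool's z normalised to -1 to 1, where 1 is 0.1 rad; "hand": the opening, from 0 (shut) to 1 (fully open). A call has 1 to 8 rows; each row shifts and turns the commanded pose from where the row before left it, along the tool's axes as they then stand; what a row does not reach is not made up. A row lasts 1/10 s, in which the tool goes at most 50 mm and 8.59 degrees, less where a joint would pass 70% of its speed; a pose out of reach is approached as far as the arm can. A call with a number of a shift or a turn outside -1 to 1 is refused whole. A call with a gripper value outside its range is refused whole. The fingers move at their own pace and stop on an object; the grip force is fixed at half the most. Time passes only in rows, so rows that do not move let the fingers close. It gives the time, the measured TCP pose, the force, the opening and the grip force at its end, in the units of the state.
- state(): the state, without advancing time (a new reading comes with each control period).
- grab_frame(name): name is "side" or "top" or "wrist"; returns the picture (384x512x3 uint8, red, green, blue); there is no depth.
- get_calibration(name): a dict with "camera_matrix" (3x3 intrinsics, pixels), "pose" (4x4, takes a point from camera to world coordinates). Camera axes: x right, y up, looking along -z (the intrinsics and any distortion apply to the point x, -y, -z); pixel columns grow to the right and rows downward; lengths in m; the calibration is good to about 2 mm. The wrist camera is an equidistant fisheye: a pixel r from the principal point sees the ray r / f radians off the axis. A picture is of the moment at which its call begins: read the wrist's pose just before it. get_calibration takes no time and is no camera call; for the wrist camera it gives the pose at the moment of the call.
- job_done(): hands the job in; it is judged then, once.
Trained networks look in the newest picture that a camera, given by its name, has taken for a name from the list of things; names that differ only in an ending like _2 or _b are one class to them, and where a whole thing is asked for, a point or a joint stands for the part that bears it (a point fixed in the world has none). Each returns a list of dicts, best first, with "score" (0 to 1); they miss things now and then, are a little off and sometimes report something else, mostly with a low value. They report only what shows in the picture. A call takes as long as a camera call. They do not tell look-alikes from the thing itself.
- recognise(camera, query): "point" ([x, y, z] in m, in world coordinates, good to about 4 mm: the middle of the surface that is visible of it).
- regions_of(camera, query): "pixels" (384x512 bool, what is visible of it).
The state is a dict: "time": time; "joint_pos": joint angles; "joint_vel": joint speeds; "joint_efforts": joint torques, N m; "tool_pos": TCP position; "tool_rot": TCP orientation; "contact_force": force on the tool from outside, world axes, zero at the start; "ft_torque": the same for the moment, N m; "gripper_width": opening from 0.0 (shut) to 1.0 (fully open); "grasp_force": force on a finger pad.
Only numpy, scipy, OpenCV 4.12 (cv2) and the standard library are available. Lean on these libraries where they do the work, as an engineer would, in place of code of your own. Each camera call takes 0.05 s, during which the arm holds its last target. There are 200 camera calls.

## Working session

There is one attempt and no reset: what is moved stays moved. The work goes in short steps, Python scripts to look and compute and a tool call to move; the robot and the scene stay as the last step left them, time stands still between calls to the robot, and variables do not carry over. Pictures are saved under pics/ and viewed, at most 10 in all, crops included, and the job is handed in when it is done.

Besides the shell and the picture viewer there is one more tool, called after "Call:" as name([rows], argument=value, ...), one row to a line, values as JSON. apply_moves: Moves the arm, as the interface text tells. Its arguments: {"type":"object","properties":{"targets":{"type":"array"}},"required":["targets"]}

```bash
mkdir -p pics; ls
cat > h.py <<'E'
import numpy as np, cv2
from plant import *
def snap(c,n): 
    im=grab_frame(c); cv2.imwrite(f'pics/{n}.png',im[:,:,::-1]); return im
def px2w(c,u,v,z):
    k=get_calibration(c);K=np.array(k['camera_matrix']);P=np.array(k['pose'])
    d=P[:3,:3]@np.array([(u-K[0,2])/K[0,0],-(v-K[1,2])/K[1,1],-1]);o=P[:3,3]
    return o+d*(z-o[2])/d[2]
def w2px(c,p):
    k=get_calibration(c);K=np.array(k['camera_matrix']);P=np.array(k['pose'])
    q=P[:3,:3].T@(np.array(p)-P[:3,3]);return K[0,2]+K[0,0]*q[0]/-q[2],K[1,2]+K[1,1]*q[1]/q[2]
E
python3 - <<'E'
from h import *
a=snap('side','s0');b=snap('top','t0')
cv2.imwrite('pics/st.png',np.hstack([a,b])[:,:,::-1])
s=state();print(s['time'],s['tool_pos'],s['tool_rot'])
for c in('top','side'):
  print(c,get_calibration(c)['pose'][:3][:].tolist() if 0 else np.round(np.array(get_calibration(c)['pose'])[:3],3).tolist())
  for q in('scoop','scoop_grip','roller_1','case','lid','cell_slim','cell_clip','mug','pomade_a'):
    print(q,[(np.round(r['point'],3).tolist(),round(r['score'],2),np.round(w2px(c,r['point'])).tolist()) for r in recognise(c,q)][:7])
E
```

```text
pics
0.1 [ 0.16832058 -0.60136529  0.25218304] [-9.31267134e-04  9.90708646e-01  1.35998206e-01  8.37700366e-06]
top [[0.025, 0.998, -0.064, 0.446], [-1.0, 0.024, -0.019, 0.008], [-0.017, 0.065, 0.998, 0.922]]
scoop [([0.458, -0.17, 0.013], 0.85, [339.0, 211.0])]
scoop_grip [([0.459, -0.171, 0.011], 0.84, [339.0, 211.0])]
roller_1 [([0.449, -0.229, 0.023], 0.82, [368.0, 216.0]), ([0.484, 0.054, 0.034], 0.81, [235.0, 196.0]), ([0.346, 0.02, 0.023], 0.8, [249.0, 262.0]), ([0.627, 0.16, 0.02], 0.64, [188.0, 130.0]), ([0.451, -0.205, 0.022], 0.63, [356.0, 215.0]), ([0.321, 0.144, 0.017], 0.57, [191.0, 272.0]), ([0.46, -0.184, 0.024], 0.5, [346.0, 211.0])]
case [([0.555, 0.122, 0.111], 0.58, [199.0, 157.0])]
lid [([0.559, 0.124, 0.137], 0.85, [196.0, 153.0])]
cell_slim [([0.479, 0.132, 0.017], 0.77, [199.0, 198.0])]
cell_clip [([0.483, 0.223, 0.018], 0.95, [157.0, 195.0])]
mug [([0.653, -0.112, 0.036], 0.68, [315.0, 119.0])]
pomade_a [([0.704, -0.002, 0.035], 0.97, [264.0, 94.0]), ([0.482, 0.222, 0.015], 0.37, [158.0, 195.0])]
side [[1.0, 0.024, 0.012, 0.525], [0.002, 0.389, -0.921, -0.771], [-0.027, 0.921, 0.389, 0.429]]
scoop [([0.457, -0.25, 0.024], 0.59, [218.0, 306.0])]
scoop_grip [([0.46, -0.252, 0.023], 0.91, [220.0, 307.0])]
roller_1 [([0.349, 0.012, 0.016], 0.88, [175.0, 226.0]), ([0.466, -0.195, 0.02], 0.82, [227.0, 285.0]), ([0.324, 0.139, 0.018], 0.74, [174.0, 199.0]), ([0.466, -0.21, 0.019], 0.73, [226.0, 292.0]), ([0.491, 0.053, 0.038], 0.56, [246.0, 205.0])]
case [([0.527, -0.009, 0.054], 0.94, [264.0, 211.0])]
lid [([0.556, 0.087, 0.128], 0.68, [277.0, 158.0]), ([0.732, -0.024, 0.031], 0.2, [373.0, 223.0])]
cell_slim [([0.477, 0.077, 0.046], 0.24, [240.0, 197.0])]
cell_clip [([0.484, 0.256, 0.047], 0.59, [245.0, 167.0])]
mug [([0.642, -0.128, 0.08], 0.6, [335.0, 228.0])]
pomade_a [([0.73, -0.027, 0.03], 0.61, [372.0, 225.0])]
```

```bash
python3 -c "
import cv2,numpy as np
a=cv2.imread('pics/t0.png');cv2.imwrite('pics/t0b.png',cv2.resize(a,(800,600),interpolation=2))"
```

```text
(no output)
```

View pics/t0b.png

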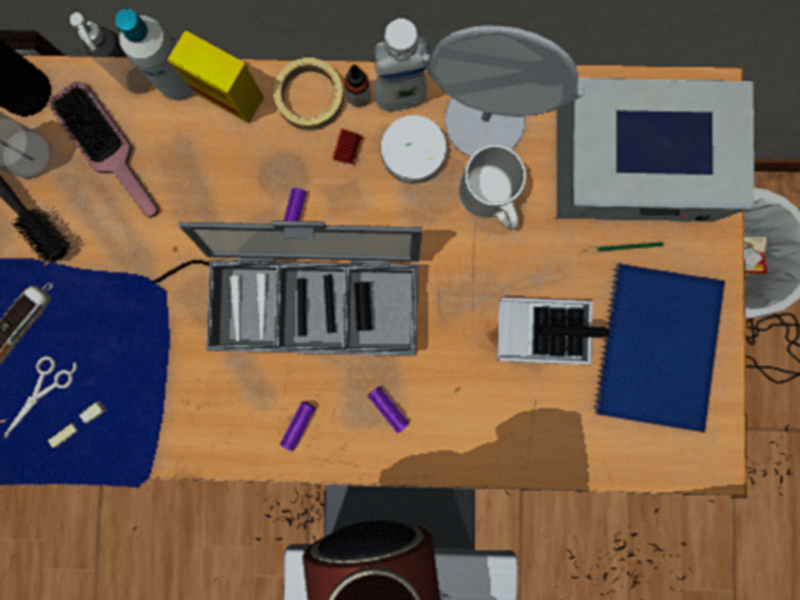

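View pics/s0.png

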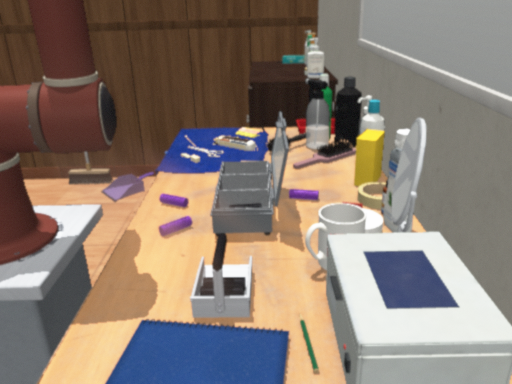

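The top view shows the scoop at about (545,330), in 800x600 pixels. It has three black rollers, and its nose points left (+y). The box is at about (313,305): clips on the left, slim rollers in the middle, and one thick black roller at (364,305) in the right-hand cell. The side view agrees. The purple rollers at (388,409), (298,425) and (294,205) are look-alikes and stay put. Next is an enlarged crop to confirm this and get the scoop's outline.

Run:
```python
from h import *
im=cv2.imread('pics/t0.png')
A=cv2.resize(im[145:235,120:290],None,fx=3.4,fy=3.4,interpolation=2)
B=cv2.resize(im[180:242,310:420],None,fx=4.4,fy=4.4,interpolation=2)
C=np.zeros((A.shape[0]+B.shape[0],max(A.shape[1],B.shape[1]),3),np.uint8)
C[:A.shape[0],:A.shape[1]]=A;C[A.shape[0]:,:B.shape[1]]=B
cv2.imwrite('pics/crop.png',C)
grab_frame('top')
for q in('scoop','cell_rollers','case'):
  r=regions_of('top',q)
  if r:
    m=r[0]['pixels'].astype(np.uint8);ys,xs=np.nonzero(m)
    print(q,r[0]['score'],xs.min(),xs.max(),ys.min(),ys.max(),cv2.minAreaRect(np.c_[xs,ys].astype(np.float32)))
```

```text
scoop 0.76 318 389 189 232 ((353.2458801269531, 210.88623046875), (71.6034927368164, 41.98072814941406), 1.7357045412063599)
cell_rollers 0.83 221 264 171 225 ((242.24900817871094, 197.78843688964844), (42.83207702636719, 53.64903259277344), 1.4688007831573486)
case 0.77 115 269 141 227 ((191.0625457763672, 183.3424072265625), (154.39892578125, 84.64561462402344), 1.6602824926376343)
```

View pics/crop.png

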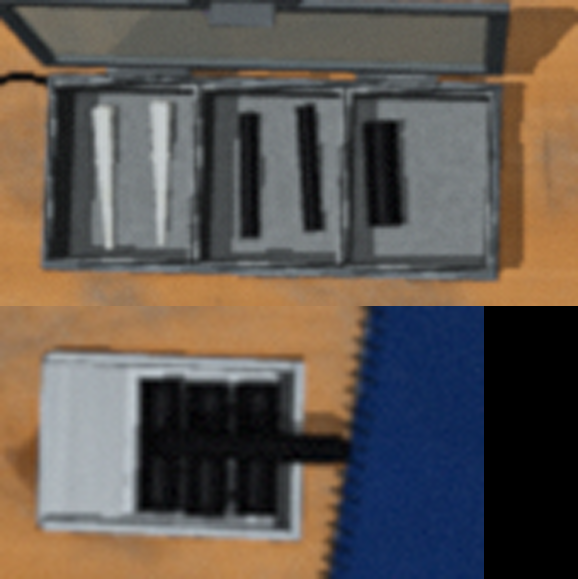

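The crop confirms it. The right-hand cell holds the one thick black roller, at crop (383,173), and the middle cell holds two thin ones. The scoop corners are at crop (45,352), (40,530), (303,362) and (300,538), with the handle along y≈446.

Run:
```python
from h import *
S=lambda x,y:(x/4.4+310-.5,(y-306)/4.4+180-.5)
B=lambda x,y:(x/3.4+120-.5,y/3.4+145-.5)
for n,p,z in(('noseT',S(45,352),.012),('noseB',S(40,530),.012),('rearT',S(303,362),.034),('rearB',S(300,538),.034),('hrear',S(347,449),.096),('hfront',S(150,442),.098),
 ('boxTR',B(500,85),.061),('boxBR',B(498,280),.061),('boxTL',B(48,78),.061),('boxBL',B(44,270),.061),('div12',B(349,170),.061),('r4',B(383,173),.037)):
  print(n,np.round(px2w('top',*p,z),4))
```

```text
noseT [ 0.5031 -0.1283  0.012 ]
noseB [ 0.416  -0.1271  0.012 ]
rearT [ 0.4998 -0.248   0.034 ]
rearB [ 0.4161 -0.247   0.034 ]
hrear [ 0.458  -0.2497  0.096 ]
hfront [ 0.4589 -0.1623  0.098 ]
boxTR [ 0.5395 -0.0115  0.061 ]
boxBR [ 0.4221 -0.0129  0.061 ]
boxTL [0.5374 0.2631 0.061 ]
boxBL [0.4211 0.2605 0.061 ]
div12 [0.4859 0.0783 0.061 ]
r4 [0.4856 0.0592 0.037 ]
```

```bash
cat >> h.py <<'E'
from scipy.spatial.transform import Rotation as Ro
def plan(goal,n,yaw=0.,split=True):
    s=state();q=s['tool_rot'];R=Ro.from_quat([q[1],q[2],q[3],q[0]]);p=np.array(s['tool_pos'])
    y=R.as_matrix()[:,1];dy=yaw-np.arctan2(y[1],y[0]);dy=(dy+np.pi)%(2*np.pi)-np.pi
    print('t',s['time'],'p',np.round(p,4),'yaw err',round(dy,4),'F',np.round(s['contact_force'],1),'w',s['gripper_width'])
    d=(np.array(goal)-p)/n; tw=-dy/n
    for i in range(n):
        print(np.round(R.as_matrix().T@d*10,3).tolist(),round(tw*10,3)); R=R*Ro.from_rotvec([0,0,tw])
E
python3 -c "
from h import *
plan([.4585,-.199,.2],16)"
```

```text
t 1.2 p [ 0.1684 -0.6018  0.2533] yaw err 1.298 F [-0.3 -1.2 -0.1] w 1.0014956285857646
[0.242, -0.194, 0.033] -0.811
[0.257, -0.173, 0.033] -0.811
[0.271, -0.152, 0.033] -0.811
[0.282, -0.129, 0.033] -0.811
[0.292, -0.106, 0.033] -0.811
[0.299, -0.082, 0.033] -0.811
[0.305, -0.058, 0.033] -0.811
[0.309, -0.033, 0.033] -0.811
[0.31, -0.008, 0.033] -0.811
[0.31, 0.017, 0.033] -0.811
[0.307, 0.042, 0.033] -0.811
[0.303, 0.067, 0.033] -0.811
[0.296, 0.092, 0.033] -0.811
[0.288, 0.115, 0.033] -0.811
[0.278, 0.138, 0.033] -0.811
[0.266, 0.16, 0.033] -0.811
```

Call:
apply_moves([
  {"translation": [0.24,-0.19,0.03],"twist": -0.81,"hand": 1},
  {"translation": [0.26,-0.17,0.03],"twist": -0.81,"hand": 1},
  {"translation": [0.27,-0.15,0.03],"twist": -0.81,"hand": 1},
  {"translation": [0.28,-0.13,0.03],"twist": -0.81,"hand": 1},
  {"translation": [0.29,-0.11,0.03],"twist": -0.81,"hand": 1},
  {"translation": [0.3,-0.08,0.03],"twist": -0.81,"hand": 1},
  {"translation": [0.3,-0.06,0.03],"twist": -0.81,"hand": 1},
  {"translation": [0.31,-0.03,0.03],"twist": -0.81,"hand": 1},
])

```text
time: 2.0
tool_pos: [0.3138, -0.4005, 0.2293]
tool_rot: [0.0, 0.895, 0.446, 0.0]
contact_force: [-0.2, -0.5, 0.3]
gripper_width: 0.999
grasp_force: 0.0
```

Call:
apply_moves([
  {"translation": [0.31,-0.01,0.03],"twist": -0.81,"hand": 1},
  {"translation": [0.31,0.02,0.03],"twist": -0.81,"hand": 1},
  {"translation": [0.31,0.04,0.03],"twist": -0.81,"hand": 1},
  {"translation": [0.3,0.07,0.03],"twist": -0.81,"hand": 1},
  {"translation": [0.3,0.09,0.03],"twist": -0.81,"hand": 1},
  {"translation": [0.29,0.12,0.03],"twist": -0.81,"hand": 1},
  {"translation": [0.28,0.14,0.03],"twist": -0.81,"hand": 1},
  {"translation": [0.27,0.16,0.03],"twist": -0.81,"hand": 1},
])

```text
time: 2.8
tool_pos: [0.46, -0.1982, 0.2054]
tool_rot: [0.0, 0.707, 0.708, 0.0]
contact_force: [0.6, -1.1, 0.1]
gripper_width: 0.997
grasp_force: 0.0
```

Run:
```python
from h import *
plan([.4585,-.199,.14],1)
k=get_calibration('wrist');snap('wrist','w1')
print(np.round(np.array(k['camera_matrix']),1).tolist(),np.round(np.array(k['pose']),3).tolist())
# where should G etc appear (fisheye)
K=np.array(k['camera_matrix']);P=np.array(k['pose'])
def fp(p):
    q=P[:3,:3].T@(np.array(p)-P[:3,3]);x,y,z=q[0],-q[1],-q[2];r=np.hypot(x,y);t=np.arctan2(r,z)
    return np.round([K[0,2]+K[0,0]*t*x/r,K[1,2]+K[1,1]*t*y/r],0)
for n,p in(('G',[.4585,-.199,.098]),('hf',[.4585,-.163,.098]),('hr',[.4585,-.251,.098]),('nL',[.4165,-.125,.012]),('nR',[.5005,-.125,.012])):print(n,fp(p))
```

```text
t 2.8 p [ 0.46   -0.1982  0.2054] yaw err -0.0013 F [ 0.6 -1.1  0.1] w 0.9970177471885212
[-0.008, -0.016, 0.654] 0.013
[[297.3, 0.0, 254.8], [0.0, 297.3, 194.5], [0.0, 0.0, 1.0]] [[1.0, -0.002, -0.001, 0.46], [0.002, 0.958, 0.287, -0.125], [0.0, -0.287, 0.958, 0.326], [0.0, 0.0, 0.0, 1.0]]
G [253. 201.]
hf [253. 157.]
hr [253. 258.]
nL [214. 109.]
nR [294. 109.]
```

View pics/w1.png

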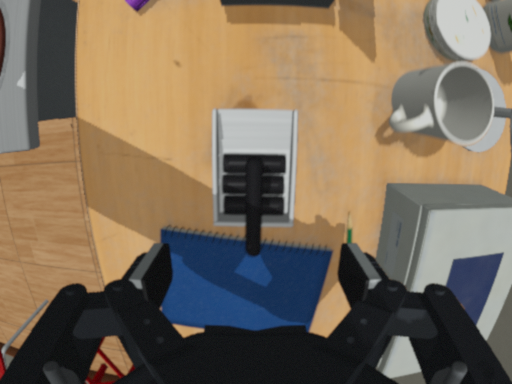

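The wrist view shows the handle bar from (254,157) to (254,255) and the nose edge from (213,109) to (298,109). That matches the prediction to about 2 mm, so I'll descend and grip.

Call:
apply_moves([
  {"translation": [0,-0.01,0.38],"twist": 0,"hand": 1},
  {"translation": [0,0,0.38],"twist": 0,"hand": 1},
  {"translation": [0,0,0.25],"twist": 0,"hand": 1},
  {"translation": [0,0,0.13],"twist": 0,"hand": 1},
  {"translation": [0,0,0],"twist": 0,"hand": 0},
  {"translation": [0,0,0],"twist": 0,"hand": 0},
  {"translation": [0,0,0],"twist": 0,"hand": 0},
  {"translation": [0,0,0],"twist": 0,"hand": 0},
])

```text
time: 3.65
tool_pos: [0.4594, -0.2, 0.0932]
tool_rot: [0.002, 0.708, 0.706, 0.0]
contact_force: [-0.4, 0.7, 0.2]
gripper_width: 0.334
grasp_force: 0.0
```

Call:
apply_moves([
  {"translation": [0,0,0],"twist": 0,"hand": 0},
  {"translation": [0,0,0],"twist": 0,"hand": 0},
  {"translation": [0,0,-0.05],"twist": 0,"hand": 0},
  {"translation": [0,0,-0.1],"twist": 0,"hand": 0},
  {"translation": [0,0,-0.15],"twist": 0,"hand": 0},
  {"translation": [0,0,-0.1],"twist": 0,"hand": 0},
  {"translation": [0,0,0],"twist": 0,"hand": 0},
  {"translation": [0,0,0],"twist": 0,"hand": 0},
])

```text
time: 4.45
tool_pos: [0.4586, -0.1994, 0.1319]
tool_rot: [0.001, 0.708, 0.706, 0.0]
contact_force: [0.0, -0.3, -2.6]
gripper_width: 0.154
grasp_force: 59.6
```

Run:
```python
from h import *
plan([.48,-.1,.131],1)
snap('wrist','w2')
a=snap('side','s1')
cv2.imwrite('pics/ws.png',np.hstack([cv2.imread('pics/w2.png')[60:320,110:400],cv2.resize(cv2.imread('pics/s1.png')[190:330,150:310],(297,260))]))
```

```text
t 4.45 p [ 0.4586 -0.1994  0.1319] yaw err 0.002 F [ 0.  -0.3 -2.6] w 0.15362142120599204
[0.995, 0.212, 0.009] -0.02
```

View pics/ws.png

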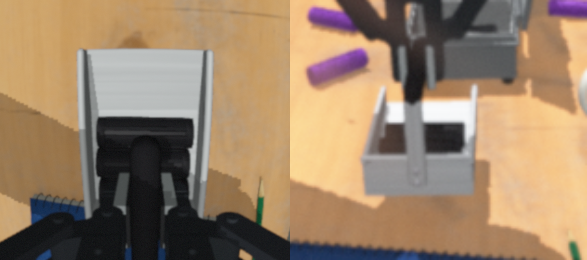

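The scoop is lifted level with all three rollers in it. The tool can't tilt, so I'll swing the scoop about the pads. I'll push its nose against the box's end wall, which also holds the rollers back, then raise it until they roll over the rim into the cell.

Call:
apply_moves([
  {"translation": [0.05,0.02,0],"twist": 0,"hand": 0},
  {"translation": [0.1,0.03,0.03],"twist": 0,"hand": 0},
  {"translation": [0.14,0.04,0.04],"twist": 0,"hand": 0},
  {"translation": [0.15,0.04,0.04],"twist": 0,"hand": 0},
  {"translation": [0.15,0.04,0.04],"twist": 0,"hand": 0},
  {"translation": [0.13,0.03,0.03],"twist": 0,"hand": 0},
  {"translation": [0.1,0.01,0.02],"twist": 0,"hand": 0},
  {"translation": [0.05,0,0],"twist": 0,"hand": 0},
])

```text
time: 5.35
tool_pos: [0.4793, -0.1109, 0.1107]
tool_rot: [-0.001, 0.707, 0.707, -0.0]
contact_force: [-0.2, -0.9, -2.2]
gripper_width: 0.152
grasp_force: 59.6
```

Call:
apply_moves([
  {"translation": [0.05,0,0],"twist": 0,"hand": 0},
  {"translation": [0.05,0,0],"twist": 0,"hand": 0},
  {"translation": [0.05,0,0],"twist": 0,"hand": 0},
  {"translation": [0.05,0,0],"twist": 0,"hand": 0},
  {"translation": [0.05,0,0],"twist": 0,"hand": 0},
  {"translation": [0.03,0,0],"twist": 0,"hand": 0},
])

```text
time: 5.95
tool_pos: [0.48, -0.0849, 0.1118]
tool_rot: [0.001, 0.707, 0.707, -0.001]
contact_force: [-1.1, -8.0, 0.3]
gripper_width: 0.155
grasp_force: 60.1
```

Run:
```python
from h import *
plan([.48,-.085,.1115],1)
a=snap('side','s2');snap('wrist','w3')
cv2.imwrite('pics/ws2.png',np.hstack([cv2.imread('pics/w3.png')[0:300,110:400],cv2.resize(cv2.imread('pics/s2.png')[130:300,160:330],(300,300))]))
```

```text
t 5.95 p [ 0.48   -0.0849  0.1118] yaw err 0.001 F [-1.1 -8.   0.3] w 0.1550685288907519
[-0.001, 0.0, 0.003] -0.01
```

View pics/ws2.png

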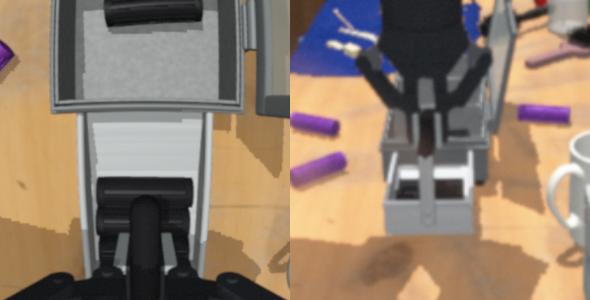

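Contact with the wall is at 8 N, and the scoop is centred on the cell. I'll start the tilt.

Call:
apply_moves([
  {"translation": [0.035,0,-0.03],"twist": 0,"hand": 0},
  {"translation": [0.035,0,-0.03],"twist": 0,"hand": 0},
  {"translation": [0.04,0,-0.03],"twist": 0,"hand": 0},
  {"translation": [0.04,0,-0.03],"twist": 0,"hand": 0},
])

```text
time: 6.45
tool_pos: [0.4798, -0.0713, 0.1237]
tool_rot: [0.002, 0.708, 0.706, -0.002]
contact_force: [0.7, -8.3, -2.8]
gripper_width: 0.153
grasp_force: 59.1
```

Run:
```python
from h import *
plan([.48,-.085,.1115],1)
a=snap('side','s3');snap('wrist','w4')
cv2.imwrite('pics/ws3.png',np.hstack([cv2.imread('pics/w4.png')[0:300,110:400],cv2.resize(cv2.imread('pics/s3.png')[130:300,160:330],(300,300))]))
```

```text
t 6.45 p [ 0.4798 -0.0713  0.1237] yaw err 0.0021 F [ 0.7 -8.3 -2.8] w 0.15255518414626335
[-0.137, 0.002, 0.122] -0.021
```

View pics/ws3.png

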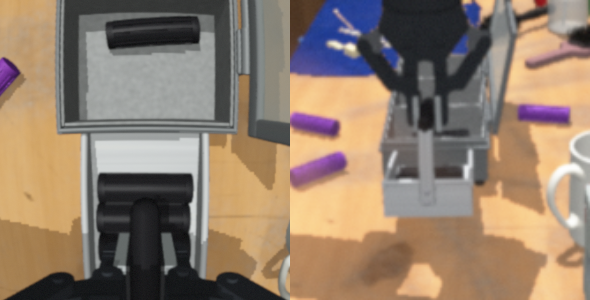

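The scoop is pivoting in the pads: its rear is rising and the nose stays on the wall at a steady 8 N. Rollers are still in, so I'll carry on to about 30°.

Call:
apply_moves([
  {"translation": [0.04,0,-0.03],"twist": 0,"hand": 0},
  {"translation": [0.04,0,-0.02],"twist": 0,"hand": 0},
  {"translation": [0.04,0,-0.02],"twist": 0,"hand": 0},
  {"translation": [0.04,0,-0.02],"twist": 0,"hand": 0},
  {"translation": [0.04,0,-0.02],"twist": 0,"hand": 0},
  {"translation": [0.045,0,-0.015],"twist": 0,"hand": 0},
  {"translation": [0.045,0,-0.015],"twist": 0,"hand": 0},
  {"translation": [0.045,0,-0.015],"twist": 0,"hand": 0},
])

```text
time: 7.35
tool_pos: [0.4799, -0.0377, 0.1394]
tool_rot: [0.002, 0.708, 0.706, -0.002]
contact_force: [0.2, -9.2, -1.0]
gripper_width: 0.148
grasp_force: 59.4
```

Run:
```python
from h import *
plan([.48,-.085,.1115],1)
a=snap('side','s4');snap('wrist','w5')
cv2.imwrite('pics/ws4.png',np.hstack([cv2.imread('pics/w5.png')[0:300,110:400],cv2.resize(cv2.imread('pics/s4.png')[130:300,160:330],(300,300))]))
```

```text
t 7.35 p [ 0.4799 -0.0377  0.1394] yaw err 0.0022 F [ 0.2 -9.2 -1. ] w 0.14795647915572516
[-0.471, 0.002, 0.282] -0.022
```

View pics/ws4.png

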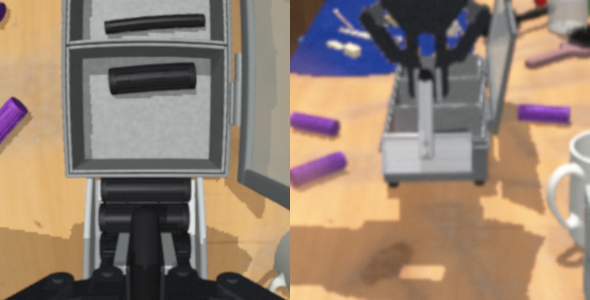

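The tilt is about 30°, with the rollers held against the end wall. I'll lift slowly so they roll over the rim.

Call:
apply_moves([
  {"translation": [0.01,0,-0.04],"twist": 0,"hand": 0},
  {"translation": [0.01,0,-0.05],"twist": 0,"hand": 0},
  {"translation": [0.01,0,-0.05],"twist": 0,"hand": 0},
  {"translation": [0.01,0,-0.05],"twist": 0,"hand": 0},
  {"translation": [0.01,0,-0.05],"twist": 0,"hand": 0},
  {"translation": [0.01,0,-0.05],"twist": 0,"hand": 0},
  {"translation": [0,0,0],"twist": 0,"hand": 0},
])

```text
time: 8.15
tool_pos: [0.4803, -0.0294, 0.1689]
tool_rot: [0.0, 0.708, 0.706, 0.001]
contact_force: [0.8, -0.7, -1.2]
gripper_width: 0.149
grasp_force: 59.0
```

Run:
```python
from h import *
plan([.48,-.085,.1115],1)
a=snap('side','s5');snap('wrist','w6')
cv2.imwrite('pics/ws5.png',np.hstack([cv2.imread('pics/w6.png')[0:300,110:400],cv2.resize(cv2.imread('pics/s5.png')[110:280,160:330],(300,300))]))
```

```text
t 8.15 p [ 0.4803 -0.0294  0.1689] yaw err 0.0019 F [ 0.8 -0.7 -1.2] w 0.14852847622615176
[-0.556, -0.003, 0.573] -0.019
```

View pics/ws5.png

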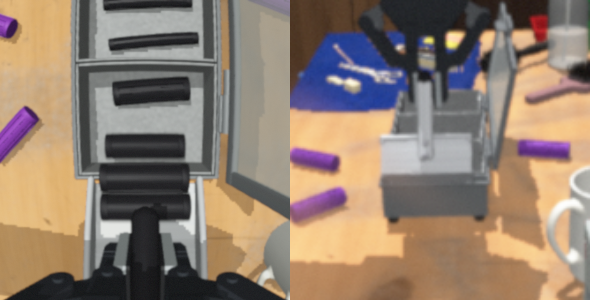

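One roller is in the cell, the second is crossing the rim and the third is following. I'll lift a little more and forward, then let them roll.

Call:
apply_moves([
  {"translation": [0,0,0],"twist": 0,"hand": 0},
  {"translation": [0.03,0,-0.05],"twist": 0,"hand": 0},
  {"translation": [0.05,0,-0.03],"twist": 0,"hand": 0},
  {"translation": [0.05,0,0],"twist": 0,"hand": 0},
  {"translation": [0,0,0],"twist": 0,"hand": 0},
  {"translation": [0,0,0],"twist": 0,"hand": 0},
])

```text
time: 8.85
tool_pos: [0.4797, -0.0165, 0.1757]
tool_rot: [-0.0, 0.708, 0.707, -0.0]
contact_force: [-0.7, -0.1, -2.5]
gripper_width: 0.154
grasp_force: 59.1
```

```bash
cat >> h.py <<'E'
def see(q='roller_1',cams=('wrist','top')):
    for c in cams:
        grab_frame(c); print(c,[(np.round(r['point'],3).tolist(),round(r['score'],2)) for r in recognise(c,q) if r['score']>.15])
E
python3 -c "
from h import *
plan([.48,-.085,.1115],1);see()"
```

```text
t 8.85 p [ 0.4797 -0.0165  0.1757] yaw err 0.0015 F [-0.7 -0.1 -2.5] w 0.15395704858078657
[-0.685, 0.004, 0.642] -0.015
wrist [([0.483, 0.063, 0.036], 0.94), ([0.353, 0.021, 0.021], 0.82), ([0.486, 0.025, 0.047], 0.78), ([0.477, 0.001, 0.036], 0.67), ([0.326, 0.138, 0.02], 0.66)]
top [([0.321, 0.144, 0.02], 0.82), ([0.627, 0.155, 0.022], 0.76), ([0.347, 0.019, 0.025], 0.66), ([0.478, 0.22, 0.014], 0.18)]
```

Call:
apply_moves([
  {"translation": [0,0,-0.15],"twist": 0,"hand": 0},
  {"translation": [0.05,0,-0.15],"twist": 0,"hand": 0},
  {"translation": [0.1,0,0],"twist": 0,"hand": 0},
  {"translation": [0.1,0,0],"twist": 0,"hand": 0},
  {"translation": [0,0,0],"twist": 0,"hand": 0},
  {"translation": [0,0,0],"twist": 0,"hand": 0},
  {"translation": [0,0,0],"twist": 0,"hand": 0},
])

```text
time: 9.75
tool_pos: [0.4794, 0.0083, 0.2052]
tool_rot: [-0.0, 0.708, 0.706, -0.0]
contact_force: [-0.3, 0.0, -0.7]
gripper_width: 0.153
grasp_force: 59.1
```

```bash
python3 -c "
from h import *
plan([.48,-.085,.1115],1);see(cams=('wrist','top','side'))
snap('wrist','w7');snap('side','s7')"
```

```text
t 9.75 p [0.4794 0.0083 0.2052] yaw err 0.0017 F [-0.3  0.  -0.7] w 0.1526918776667735
[-0.933, 0.008, 0.937] -0.017
wrist [([0.479, 0.066, 0.035], 0.98), ([0.484, 0.024, 0.046], 0.9), ([0.483, 0.039, 0.034], 0.8), ([0.35, 0.021, 0.022], 0.56)]
top [([0.346, 0.021, 0.023], 0.75), ([0.627, 0.155, 0.023], 0.67)]
side [([0.617, 0.155, 0.016], 0.78), ([0.324, 0.138, 0.014], 0.76), ([0.346, 0.012, 0.015], 0.64)]
```

Call:
apply_moves([
  {"translation": [0,0,-0.2],"twist": 0,"hand": 0},
  {"translation": [-0.15,0,-0.1],"twist": 0,"hand": 0},
  {"translation": [-0.35,-0.03,0],"twist": 0,"hand": 0},
  {"translation": [-0.45,-0.05,0],"twist": 0,"hand": 0},
  {"translation": [-0.45,-0.05,0],"twist": 0,"hand": 0},
  {"translation": [-0.35,-0.05,0],"twist": 0,"hand": 0},
  {"translation": [-0.2,-0.03,0],"twist": 0,"hand": 0},
])

```text
time: 10.85
tool_pos: [0.4578, -0.1893, 0.236]
tool_rot: [0.0, 0.709, 0.705, -0.0]
contact_force: [0.3, 0.2, -1.4]
gripper_width: 0.154
grasp_force: 59.1
```

```bash
python3 -c "
from h import *
plan([.4585,-.199,.13],1);see(cams=('wrist','top','side'))
a=snap('wrist','w8');snap('side','s8');b=snap('top','t8')
A=cv2.resize(a[0:190,150:360],(440,398));B=cv2.resize(b[150:250,200:290],(358,398))
cv2.imwrite('pics/ws8.png',np.hstack([A,B])[:,:,::-1])"
```

```text
t 10.85 p [ 0.4578 -0.1893  0.236 ] yaw err 0.0046 F [ 0.3  0.2 -1.4] w 0.1544814239382653
[-0.096, 0.008, 1.06] -0.046
wrist [([0.339, 0.009, 0.019], 0.94), ([0.484, 0.005, 0.038], 0.74)]
top [([0.318, 0.146, 0.015], 0.9), ([0.484, 0.02, 0.05], 0.89), ([0.481, 0.042, 0.035], 0.77), ([0.347, 0.02, 0.022], 0.72), ([0.629, 0.158, 0.02], 0.69), ([0.483, 0.056, 0.035], 0.53), ([0.479, 0.002, 0.034], 0.51)]
side [([0.618, 0.157, 0.018], 0.75), ([0.306, 0.143, 0.013], 0.57), ([0.344, 0.006, 0.013], 0.51)]
```

View pics/ws8.png

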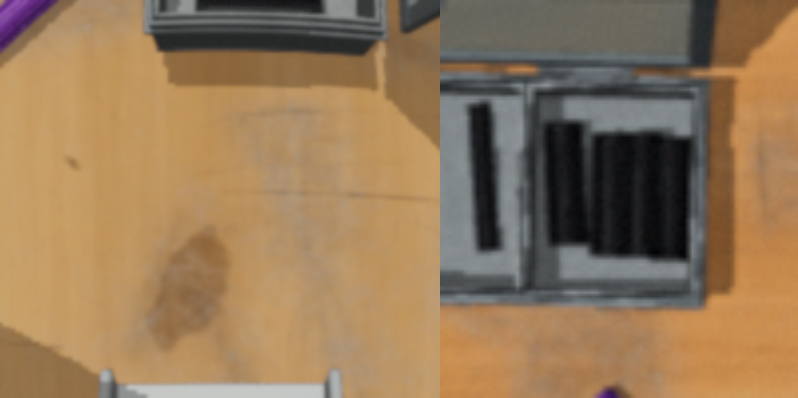

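The right-hand crop shows all four thick rollers in the cell, at crop x = 567, 615, 650 and 675, and the scoop is empty. Next I'll bring the nose to the desk and unwind the tilt along the reverse arc.

Call:
apply_moves([
  {"translation": [0.1,0,0.3],"twist": 0,"hand": 0},
  {"translation": [0.1,0,0.3],"twist": 0,"hand": 0},
  {"translation": [0.1,0,0.3],"twist": 0,"hand": 0},
  {"translation": [0,0,0.15],"twist": 0,"hand": 0},
  {"translation": [0,0,0.1],"twist": 0,"hand": 0},
  {"translation": [0,0,0.05],"twist": 0,"hand": 0},
  {"translation": [0,0,0.02],"twist": 0,"hand": 0},
])

```text
time: 12.0
tool_pos: [0.459, -0.1573, 0.1145]
tool_rot: [0.001, 0.708, 0.706, 0.0]
contact_force: [0.1, 0.0, -2.3]
gripper_width: 0.15
grasp_force: 59.0
```

Call:
apply_moves([
  {"translation": [-0.05,0,0.02],"twist": 0,"hand": 0},
  {"translation": [-0.05,0,0.02],"twist": 0,"hand": 0},
  {"translation": [-0.05,0,0.02],"twist": 0,"hand": 0},
  {"translation": [-0.05,0,0.02],"twist": 0,"hand": 0},
])

```text
time: 12.4
tool_pos: [0.4593, -0.1771, 0.1076]
tool_rot: [0.0, 0.708, 0.706, 0.001]
contact_force: [-3.2, 3.7, 10.6]
gripper_width: 0.148
grasp_force: 60.7
```

Call:
apply_moves([
  {"translation": [-0.03,0,0.025],"twist": 0,"hand": 0},
  {"translation": [-0.03,0,0.025],"twist": 0,"hand": 0},
  {"translation": [-0.03,0,0.025],"twist": 0,"hand": 0},
  {"translation": [-0.03,0,0.025],"twist": 0,"hand": 0},
  {"translation": [-0.03,0,0.025],"twist": 0,"hand": 0},
  {"translation": [0,0,0.02],"twist": 0,"hand": 0},
])

```text
time: 13.0
tool_pos: [0.4606, -0.198, 0.0998]
tool_rot: [0.005, 0.707, 0.707, -0.004]
contact_force: [-18.4, -10.1, 37.9]
gripper_width: 0.153
grasp_force: 66.9
```

Run:
```python
from h import *
s=state();print(s['tool_pos'],s['contact_force'])
grab_frame('wrist');r=regions_of('wrist','scoop')
k=get_calibration('wrist');K=np.array(k['camera_matrix']);P=np.array(k['pose'])
if r:
  ys,xs=np.nonzero(r[0]['pixels']);print(r[0]['score'],xs.min(),xs.max(),ys.min(),ys.max())
def fp(p):
    q=P[:3,:3].T@(np.array(p)-P[:3,3]);x,y,z=q[0],-q[1],-q[2];rr=np.hypot(x,y);t=np.arctan2(rr,z)
    return np.round([K[0,2]+K[0,0]*t*x/rr,K[1,2]+K[1,1]*t*y/rr],0)
g=s['tool_pos']-np.array([0,0,.0045])
for a in(0,5,10,15,20,30):
  c,n=np.cos(np.radians(a)),np.sin(np.radians(a))
  print(a,fp(g+[0,.074*c-.0785*n,-.074*n-.0785*c]))
```

```text
[ 0.46062617 -0.19797479  0.09977775] [-18.44052126 -10.13300631  37.9344849 ]
0.77 190 316 147 328
0 [255. 105.]
5 [255. 115.]
10 [255. 126.]
15 [255. 136.]
20 [255. 147.]
30 [255. 168.]
```

Call:
apply_moves([
  {"translation": [-0.05,0,0],"twist": 0,"hand": 0},
  {"translation": [-0.05,0,0],"twist": 0,"hand": 0},
  {"translation": [-0.05,0,0.01],"twist": 0,"hand": 0},
  {"translation": [-0.05,0,0.01],"twist": 0,"hand": 0},
])

```text
time: 13.5
tool_pos: [0.4602, -0.2136, 0.0942]
tool_rot: [0.002, 0.708, 0.706, 0.001]
contact_force: [-5.3, 2.4, 16.8]
gripper_width: 0.152
grasp_force: 64.6
```

Run:
```python
from h import *
s=state();print(s['tool_pos'],s['contact_force'])
grab_frame('wrist');r=regions_of('wrist','scoop')
if r:
  ys,xs=np.nonzero(r[0]['pixels']);print(r[0]['score'],xs.min(),xs.max(),ys.min(),ys.max())
```

```text
[ 0.46022412 -0.21355073  0.09416267] [-5.33159773  2.40957413 16.78799054]
0.91 188 319 131 330
```

Call:
apply_moves([
  {"translation": [-0.04,0,0.02],"twist": 0,"hand": 0},
  {"translation": [-0.04,0,0.02],"twist": 0,"hand": 0},
  {"translation": [-0.04,0,0.01],"twist": 0,"hand": 0},
  {"translation": [-0.03,0,0.01],"twist": 0,"hand": 0},
])

```text
time: 14.0
tool_pos: [0.4656, -0.2211, 0.0946]
tool_rot: [-0.002, 0.709, 0.705, 0.011]
contact_force: [-2.4, 49.2, 61.2]
gripper_width: 0.152
grasp_force: 84.6
```

Run:
```python
from h import *
s=state();print(s['tool_pos'],s['contact_force'])
grab_frame('wrist');r=regions_of('wrist','scoop')
if r:
  ys,xs=np.nonzero(r[0]['pixels']);print(r[0]['score'],xs.min(),xs.max(),ys.min(),ys.max())
```

```text
[ 0.46557162 -0.22105849  0.09460605] [-2.39691768 49.20391931 61.22512988]
0.81 184 317 125 329
```

Forces are rising (61 N down, 49 N sideways), probably the scoop's rear against the notebook. I'll back off, unload and release.

Call:
apply_moves([
  {"translation": [0.08,-0.02,-0.04],"twist": 0,"hand": 0},
  {"translation": [0.06,0,-0.02],"twist": 0,"hand": 0},
  {"translation": [0,0,0],"twist": 0,"hand": 0},
])

```text
time: 14.4
tool_pos: [0.4592, -0.2144, 0.0933]
tool_rot: [0.004, 0.708, 0.707, 0.001]
contact_force: [1.3, 2.2, 13.1]
gripper_width: 0.155
grasp_force: 66.6
```

Run:
```python
from h import *
plan([.46,-.2,.0925],1)
grab_frame('wrist');r=regions_of('wrist','scoop')
if r:
  ys,xs=np.nonzero(r[0]['pixels']);print(r[0]['score'],xs.min(),xs.max(),ys.min(),ys.max())
```

```text
t 14.4 p [ 0.4592 -0.2144  0.0933] yaw err 0.0014 F [ 1.3  2.2 13.1] w 0.154615738903093
[0.144, 0.008, 0.008] -0.014
0.83 187 319 126 329
```

Call:
apply_moves([
  {"translation": [0,0,-0.08],"twist": 0,"hand": 0},
  {"translation": [0.12,0,-0.05],"twist": 0,"hand": 0},
  {"translation": [0.15,0,0],"twist": 0,"hand": 0},
  {"translation": [0.05,0,0.05],"twist": 0,"hand": 0},
  {"translation": [0,0,0.04],"twist": 0,"hand": 0},
  {"translation": [0,0,0],"twist": 0,"hand": 0},
])

```text
time: 15.1
tool_pos: [0.4556, -0.1798, 0.0931]
tool_rot: [-0.002, 0.707, 0.707, -0.001]
contact_force: [-3.5, 2.4, 5.0]
gripper_width: 0.153
grasp_force: 65.8
```

Call:
apply_moves([
  {"translation": [0,0,0.03],"twist": 0,"hand": 0},
  {"translation": [0,0,0],"twist": 0,"hand": 0},
])

```text
time: 15.3
tool_pos: [0.4559, -0.1812, 0.0926]
tool_rot: [-0.001, 0.707, 0.707, -0.002]
contact_force: [-11.2, 1.1, 18.7]
gripper_width: 0.156
grasp_force: 68.0
```

Call:
apply_moves([
  {"translation": [-0.05,0,0],"twist": 0,"hand": 0},
  {"translation": [-0.05,0,0],"twist": 0,"hand": 0},
  {"translation": [-0.05,0,0],"twist": 0,"hand": 0},
  {"translation": [0,0,-0.02],"twist": 0,"hand": 0},
  {"translation": [0,0,0],"twist": 0,"hand": 0.3},
  {"translation": [0,0,0],"twist": 0,"hand": 0.5},
  {"translation": [0,0,0],"twist": 0,"hand": 0.6},
  {"translation": [0,0,0],"twist": 0,"hand": 0.8},
])

```text
time: 16.1
tool_pos: [0.4563, -0.1957, 0.0921]
tool_rot: [-0.0, 0.708, 0.706, -0.0]
contact_force: [0.6, -0.7, -0.5]
gripper_width: 0.75
grasp_force: 0.0
```

Run:
```python
from h import *
plan([.46,-.2,.25],4)
grab_frame('wrist');r=regions_of('wrist','scoop')
if r:
  ys,xs=np.nonzero(r[0]['pixels']);print(r[0]['score'],xs.min(),xs.max(),ys.min(),ys.max())
```

```text
t 16.1 p [ 0.4563 -0.1957  0.0921] yaw err 0.0019 F [ 0.6 -0.7 -0.5] w 0.7500665735877092
[-0.011, 0.009, -0.395] -0.005
[-0.011, 0.009, -0.395] -0.005
[-0.011, 0.009, -0.395] -0.005
[-0.011, 0.009, -0.395] -0.005
0.64 187 322 119 329
```

Call:
apply_moves([
  {"translation": [0,0,-0.2],"twist": 0,"hand": 0.9},
  {"translation": [0,0,-0.45],"twist": 0,"hand": 0.9},
  {"translation": [0,0,-0.45],"twist": 0,"hand": 0.9},
  {"translation": [0,0,-0.45],"twist": 0,"hand": 0.5},
  {"translation": [0,0,-0.45],"twist": 0,"hand": 0},
  {"translation": [0,0,0],"twist": 0,"hand": 0},
])

```text
time: 16.8
tool_pos: [0.459, -0.1974, 0.3011]
tool_rot: [0.007, 0.708, 0.706, 0.002]
contact_force: [0.9, -0.3, 0.5]
gripper_width: 0.395
grasp_force: 0.0
```

Run:
```python
from h import *
b=snap('wrist','w9')
k=get_calibration('wrist');K=np.array(k['camera_matrix']);P=np.array(k['pose'])
def fw(u,v,z):
    x,y=(u-K[0,2])/K[0,0],(v-K[1,2])/K[1,1];t=np.hypot(x,y)
    d=P[:3,:3]@np.array([np.sin(t)*x/t,-np.sin(t)*y/t,-np.cos(t)]);return P[:3,3]+d*(z-P[2,3])/d[2]
r=regions_of('wrist','scoop');ys,xs=np.nonzero(r[0]['pixels'])
print(r[0]['score'],xs.min(),xs.max(),ys.min(),ys.max())
m=(ys<ys.min()+2);print('nose',fw(xs[m].mean(),ys.min(),.0115))
h=ys>ys.max()-3;print('hrear as z=.096',fw(xs[h].mean(),ys.max(),.096))
for y in(ys.min()+5,ys.min()+40,ys.min()+60):print(y,[np.round(fw(f(xs[ys==y]),y,.03),4) for f in(np.min,np.max)])
plan([.65,.125,.33],10)
```

```text
0.7 217 282 110 219
nose [ 0.45620766 -0.12753311  0.0115    ]
hrear as z=.096 [ 0.452854   -0.25065153  0.096     ]
115 [array([ 0.4107, -0.1332,  0.03  ]), array([ 0.4935, -0.1336,  0.03  ])]
150 [array([ 0.4111, -0.1795,  0.03  ]), array([ 0.4941, -0.1798,  0.03  ])]
170 [array([ 0.4116, -0.2066,  0.03  ]), array([ 0.4946, -0.2069,  0.03  ])]
t 16.9 p [ 0.4569 -0.1961  0.2941] yaw err 0.002 F [-0.3  0.6 -0.3] w 0.21802079293527088
[0.321, 0.193, -0.036] -0.002
[0.321, 0.193, -0.036] -0.002
[0.321, 0.193, -0.036] -0.002
[0.321, 0.193, -0.036] -0.002
[0.321, 0.193, -0.036] -0.002
[0.321, 0.193, -0.036] -0.002
[0.321, 0.193, -0.036] -0.002
[0.321, 0.193, -0.036] -0.002
[0.321, 0.193, -0.036] -0.002
[0.321, 0.193, -0.036] -0.002
```

The scoop stands flat, with nose and handle where they were at the start. Now I'll go round behind the lid.

Call:
apply_moves([
  {"translation": [0.3,0.19,-0.04],"twist": 0,"hand": 0},
  {"translation": [0.32,0.19,-0.04],"twist": 0,"hand": 0},
  {"translation": [0.32,0.19,-0.04],"twist": 0,"hand": 0},
  {"translation": [0.32,0.19,-0.04],"twist": 0,"hand": 0},
  {"translation": [0.32,0.19,-0.04],"twist": 0,"hand": 0},
  {"translation": [0.32,0.19,-0.04],"twist": 0,"hand": 0},
  {"translation": [0.32,0.19,-0.04],"twist": 0,"hand": 0},
  {"translation": [0.32,0.19,-0.04],"twist": 0,"hand": 0},
])

```text
time: 17.7
tool_pos: [0.6087, 0.0594, 0.3215]
tool_rot: [-0.001, 0.708, 0.706, -0.002]
contact_force: [0.8, 0.3, 0.0]
gripper_width: -0.005
grasp_force: 0.0
```

Call:
apply_moves([
  {"translation": [0.32,0.19,0],"twist": 0,"hand": 0},
  {"translation": [0.32,0.19,0],"twist": 0,"hand": 0},
  {"translation": [0,0,0],"twist": 0,"hand": 0},
])

```text
time: 18.0
tool_pos: [0.6472, 0.1253, 0.3203]
tool_rot: [-0.002, 0.706, 0.708, -0.002]
contact_force: [-0.2, 0.1, -0.8]
gripper_width: 0.001
grasp_force: 0.0
```

```bash
python3 -c "
from h import *
plan([.645,.125,.172],4);see('lid',('top','side'))"
```

```text
t 18.0 p [0.6472 0.1253 0.3203] yaw err -0.0021 F [-0.2  0.1 -0.8] w 0.000554182295792214
[-0.001, -0.004, 0.371] 0.005
[-0.001, -0.004, 0.371] 0.005
[-0.001, -0.004, 0.371] 0.005
[-0.001, -0.004, 0.371] 0.005
top [([0.555, 0.065, 0.127], 0.96)]
side [([0.559, 0.084, 0.128], 0.65)]
```

Call:
apply_moves([
  {"translation": [0,0,0.4],"twist": 0,"hand": 0},
  {"translation": [0,0,0.4],"twist": 0,"hand": 0},
  {"translation": [0,0,0.4],"twist": 0,"hand": 0},
  {"translation": [0,0,0.25],"twist": 0,"hand": 0},
  {"translation": [0,-0.2,-0.02],"twist": 0,"hand": 0},
  {"translation": [0,-0.2,-0.02],"twist": 0,"hand": 0},
  {"translation": [0,-0.2,-0.03],"twist": 0,"hand": 0},
  {"translation": [0,-0.2,-0.03],"twist": 0,"hand": 0},
])

```text
time: 19.0
tool_pos: [0.566, 0.1207, 0.1891]
tool_rot: [0.0, 0.708, 0.706, 0.0]
contact_force: [1.5, -0.1, -1.1]
gripper_width: 0.005
grasp_force: 0.7
```

Call:
apply_moves([
  {"translation": [0,-0.2,0],"twist": 0,"hand": 0},
  {"translation": [0,-0.2,0],"twist": 0,"hand": 0},
  {"translation": [0,-0.18,0.04],"twist": 0,"hand": 0},
  {"translation": [0,-0.18,0.1],"twist": 0,"hand": 0},
  {"translation": [0,-0.13,0.14],"twist": 0,"hand": 0},
  {"translation": [0,-0.13,0.14],"twist": 0,"hand": 0},
  {"translation": [0,-0.06,0.13],"twist": 0,"hand": 0},
  {"translation": [0,-0.05,0.13],"twist": 0,"hand": 0},
])

```text
time: 19.8
tool_pos: [0.4536, 0.1216, 0.1208]
tool_rot: [0.0, 0.708, 0.706, 0.0]
contact_force: [-0.8, -0.7, 0.9]
gripper_width: 0.0
grasp_force: 0.6
```

```bash
python3 -c "
from h import *
plan([.442,.125,.089],3);see('lid',('top','side'))"
```

```text
t 19.8 p [0.4536 0.1216 0.1208] yaw err 0.0031 F [-0.8 -0.7  0.9] w 7.449323406764669e-05
[0.011, -0.039, 0.106] -0.01
[0.011, -0.039, 0.106] -0.01
[0.011, -0.039, 0.106] -0.01
top [([0.504, 0.054, 0.079], 0.76), ([0.456, -0.194, 0.005], 0.26)]
side [([0.487, 0.083, 0.085], 0.69)]
```

The lid is following. I'll press it shut.

Call:
apply_moves([
  {"translation": [0,-0.04,0.11],"twist": 0,"hand": 0},
  {"translation": [0,-0.04,0.11],"twist": 0,"hand": 0},
  {"translation": [0,-0.02,0.08],"twist": 0,"hand": 0},
  {"translation": [0,0,0.04],"twist": 0,"hand": 0},
  {"translation": [0,0,0.02],"twist": 0,"hand": 0},
  {"translation": [0,0,0],"twist": 0,"hand": 0},
])

```text
time: 20.6
tool_pos: [0.4432, 0.1223, 0.0877]
tool_rot: [-0.002, 0.708, 0.707, -0.002]
contact_force: [-13.5, -1.9, 22.9]
gripper_width: 0.006
grasp_force: 11.5
```

Call:
apply_moves([
  {"translation": [0,0,-0.1],"twist": 0,"hand": 0},
  {"translation": [0,0,-0.4],"twist": 0,"hand": 0},
  {"translation": [-0.2,0,-0.45],"twist": 0,"hand": 0},
  {"translation": [-0.45,-0.1,-0.2],"twist": 0,"hand": 0},
  {"translation": [-0.45,-0.1,0],"twist": 0,"hand": 0},
  {"translation": [-0.45,0,0],"twist": 0,"hand": 0},
  {"translation": [-0.45,0,0],"twist": 0,"hand": 0},
  {"translation": [0,0,0],"twist": 0,"hand": 0},
])

```text
time: 21.4
tool_pos: [0.4232, -0.0815, 0.2]
tool_rot: [0.0, 0.71, 0.704, -0.001]
contact_force: [1.0, 0.2, 0.7]
gripper_width: -0.004
grasp_force: 0.0
```

Run:
```python
from h import *
plan([0.4,-.1,.2],1)
see('lid',('top','side'));see('mug',('top',));see('pomade_a',('top',));see('roller_1',('top',))
a=snap('side','s9')
grab_frame('top');m=regions_of('top','lid')[0]['pixels'];ys,xs=np.nonzero(m)
r=cv2.minAreaRect(np.c_[xs,ys].astype(np.float32));print(r)
for u,v in cv2.boxPoints(r):print(np.round(px2w('top',u,v,.068),4))
```

```text
t 21.4 p [ 0.4232 -0.0815  0.2   ] yaw err 0.0092 F [1.  0.2 0.7] w -0.004203755391286784
[-0.187, -0.23, 0.001] -0.092
top [([0.48, 0.126, 0.064], 0.77)]
side [([0.485, 0.096, 0.066], 0.7)]
top [([0.659, -0.111, 0.039], 0.89)]
top [([0.705, -0.001, 0.032], 0.85)]
top [([0.35, 0.02, 0.023], 0.83), ([0.32, 0.149, 0.017], 0.69), ([0.617, 0.158, 0.021], 0.62)]
((198.54632568359375, 198.15676879882812), (136.74630737304688, 66.58113098144531), 1.9749339818954468)
[0.4107 0.2649 0.068 ]
[0.5467 0.2661 0.068 ]
[ 0.5434 -0.0142  0.068 ]
[ 0.4084 -0.0126  0.068 ]
```

```bash
python3 -c "
from plant import *
print(job_done())"
```

```text
the job is handed in; nothing more can be done
None
```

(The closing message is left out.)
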